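Rebuild two gas burners after cleaning

ROBOT

A 7-joint arm with a two-finger parallel gripper is mounted at the origin on the work surface. World frame = base frame: x ahead of the robot, y to its left, z up, the work surface at z = 0. Lengths are in mm, angles in rad, forces in N, time in s.
With the tool pointing down it reaches from about 425 to 825 mm from the base axis. Payload 3.6 kg.
Tool frame: the origin (TCP) lies between the finger pads; the fingertips stand tip_reach ahead of it and the grasp point (between the pads) lies 6 mm ahead of it (tip_reach is the distance from the TCP to the fingertips, in mm); z points along the fingers, x is the direction in which the jaws open and shut, and the axes are right-handed (so a half turn about z gives the same grasp; the last joint's range is limited). The gripper opens to 85 mm and grips with 20 to 120 N. Pads are 22 mm wide; open, the fingers measure 114 mm over their backs; the gripper's body (76 mm by 85 mm) begins 54 mm behind the grasp point. The pads swing forward as they close: fully open they stand 13 mm farther back than shut.
Start: joints at [-1.371, 0.615, -0.013, 1.423, 0.008, 1.103, -0.04], TCP at [146.129, 633.333, 256.297] pointing down, gripper open.
Joint ranges: [-3.12, 3.12], [-0.3, 2.06], [-1.34, 1.32], [0.26, 2.42], [-1.36, 4.5], [0.01, 1.98], [-2.84, 2.84]. Speed limits (rad/s): [2.79, 2.79, 3.14, 3.14, 3.14, 3.14, 3.14].

INTERFACE

Orientations are given as a unit quaternion [w, x, y, z].
In Python, from cell import * gives the robot as it stands. The module is installed in compiled form; this text tells all that it offers.
- The arm moves only by the tool servo_tool, never from a script. Its arguments are lists of equal length, an entry for each row: "angular": the turn, a rotation vector about the tool's x, y, z in degrees, a list of three; "linear": the shift along the tool's x, y, z in m, a list of three; "claw": the closure, from 0 (fully open) to 1 (shut). A call has 1 to 5 rows; each row is the pose to reach, as a shift and turn from the pose commanded when the call began, along the tool's axes at that moment; what a row does not reach only later rows make up. A row lasts 1/10 s, in which the tool goes at most 50 mm and 8.59 degrees, less where a joint would pass 70% of its speed; a pose out of reach is approached as far as the arm can. A call with a gripper value outside its range is refused whole. The fingers move at their own pace and stop on an object; "newtons" is the grip in N (left out, the last holds). Time passes only in rows, so rows that repeat a pose let the fingers close. It gives the time, the measured TCP pose, the force and the opening at its end, in the units of the state.
- sense(): the state, without advancing time (a new reading comes with each control period).
- get_image(name): name is "side" or "top" or "wrist"; returns the picture (480x640x3 uint8, red, green, blue); there is no depth.
- get_calibration(name): a dict with "camera_matrix" (3x3 intrinsics, pixels), "R" (3x3) and "t" (3): a world point X has camera coordinates R X + t. Camera axes: x right, y down, z forward; pixel columns grow to the right and rows downward; lengths in mm; the calibration is good to about 2 mm. The wrist camera is an equidistant fisheye: a pixel r from the principal point sees the ray r / f radians off the axis. A picture is of the moment at which its call begins: read the wrist's pose just before it. get_calibration takes no time and is no camera call; for the wrist camera it gives the pose at the moment of the call.
- hand_in(): hands the job in, once; it reports no verdict.
The state is a dict: "t": time; "joint_positions": joint angles; "dq": joint speeds; "effort": joint torques, N m; "ee_pos": TCP position; "eef_rot": TCP orientation; "wrist_force": force on the tool from outside, world axes, zero at the start; "torque": the same for the moment, N m; "width": opening from 0.0 (shut) to 1.0 (fully open).
Only numpy, scipy, OpenCV 4.12 (cv2) and the standard library are available. Lean on these libraries where they do the work, as an engineer would, in place of code of your own. Each camera call takes 0.05 s, during which the arm holds its last target. There are 200 camera calls.

TASK

The parts of this two-burner gas hob have been washed; put the burners back together from the bottom up, the large burner first. Large burner: seat the large flame spreader in the large cup, lay the ring cap on it round the hub, then set the small domed cap on the hub; after that seat the small flame spreader in the small cup and set the flat cap on it. Every part must lie level and fully home, and the two shakers and the brush must stay where they are.

Things in the scene. Friction and masses are not known exactly. Their poses are not given: they have to be found in the camera images.
- large_cup: Fixed on the steel hob plate (510 x 290 mm, 8 mm thick, on the counter at z = 0), as its near or far burner: the larger burner cup, an open-topped steel tube, outside 56 mm, hole 46 mm, 14 mm high, floor 3 mm above its underside, in a flat black disc 90 mm wide, 2 mm high. Origin: centre of its underside, on the plate (z = 8 mm); z up.
- small_cup: Fixed on the same hob, 210 mm from the large cup: the smaller burner cup, same form, outside 40 mm, hole 33 mm, 14 mm high, floor 3 mm above its underside, in a flat black disc 64 mm wide. Origin: centre of its underside, on the plate (z = 8 mm); z up.
- large_spreader: Loose, aluminium, 140 g: tapered foot (32 to 40 mm diameter, 9 mm high), slotted crown (62 mm, height 9 to 21 mm; grip here), hollow hub on top (30 to 27 mm, height 21 to 34 mm; hole 22 mm wide, 13 deep). Foot goes into the large cup, crown on its rim: origin then 5 mm above the cup's. Upright, round. Origin: centre of underside, z up.
- ring_cap: Loose flat dark iron ring, 110 g: 68 mm outside, 38 mm hole, 7 mm thick; grip across the outside. Goes round the hub onto the crown of the large spreader: origin then 21 mm above the spreader's. Upright, round. Origin: centre of underside, z up.
- dome_cap: Loose dark iron cap, the smaller solid one, 50 g: disc 36 mm diameter from 6 to 12 mm height, domed to 17 mm, on a tapered foot (11 to 16 mm diameter, 6 mm high). Foot goes into the hole of the large spreader's hub, disc on the hub's top: origin then 28 mm above the spreader's (6 mm gap above the ring cap). Upright, round. Origin: centre of underside, z up.
- small_spreader: Loose, aluminium, 70 g: tapered foot (22 to 27 mm diameter, 9 mm high), slotted crown (42 mm, height 9 to 21 mm; grip here) with a round recess in its top (28 mm wide, 7 mm deep), no hub. Foot goes into the small cup, crown on its rim: origin then 5 mm above the cup's. Upright, round. Origin: centre of underside, z up.
- flat_cap: Loose flat-topped dark iron cap, the larger solid one, 80 g: disc 48 mm diameter from 6 to 13 mm height on a tapered foot (18 to 22 mm diameter, 6 mm high). Foot goes into the recess of the small spreader, disc on its crown: origin then 15 mm above the spreader's. Upright, round. Origin: centre of underside, z up.
- salt_shaker: Bystander: loose white ceramic shaker with a steel top, 42 mm diameter, 74 mm high, standing on the counter on the right of the hob. Origin: centre of its underside; z up.
- pepper_shaker: Bystander: loose wooden shaker with a steel top, 42 mm diameter, 74 mm high, standing on the counter on the right of the hob. Origin: centre of its underside; z up.
- brush: Bystander: loose wooden cleaning brush with white bristles, 222 mm long, 30 mm wide, 24 mm high, lying on the counter at the far left. Origin: on the counter under its middle; x along its length towards the bristles, z up.
There are look-alikes about, which are no part of the job. Leave any blue look-alike of the large_spreader alone. Leave any green look-alike of the ring_cap alone.

How it is judged (in metres and radians):
On the way, in this order (a step that is already met when the one before it is completed fails the run):
1. the large flame spreader is seated in the large burner cup (horizontal distance between large_spreader and large_cup below 0.006 m and z of large_spreader in the frame of large_cup between 0.003 and 0.007 m and angle between large_spreader's own z axis and vertical below 0.07 rad), for 0.2 s.
2. the ring cap lies flat on the large spreader, round its hub (horizontal distance between ring_cap and large_spreader below 0.006 m and z of ring_cap in the frame of large_spreader between 0.019 and 0.023 m and angle between ring_cap's own z axis and vertical below 0.07 rad), for 0.2 s.
3. the domed cap is seated on the hub of the large spreader (horizontal distance between dome_cap and large_spreader below 0.006 m and z of dome_cap in the frame of large_spreader between 0.026 and 0.03 m and angle between dome_cap's own z axis and vertical below 0.07 rad), for 0.2 s.
4. the small flame spreader is seated in the small burner cup (horizontal distance between small_spreader and small_cup below 0.006 m and z of small_spreader in the frame of small_cup between 0.003 and 0.007 m and angle between small_spreader's own z axis and vertical below 0.07 rad), for 0.2 s.
5. the flat cap is seated on the small spreader (horizontal distance between flat_cap and small_spreader below 0.006 m and z of flat_cap in the frame of small_spreader between 0.013 and 0.017 m and angle between flat_cap's own z axis and vertical below 0.07 rad), for 0.2 s.
At the end, for the whole second after the job is handed in: All five parts sit on their own partners as the goal says, each within 6 mm of the axis of what it sits on, within 2 mm of its seated height, within 4 degrees of level, and at rest (all of step 1 and all of step 2 and all of step 3 and all of step 4 and all of step 5 and linear speed of each of large_spreader, ring_cap, dome_cap, small_spreader, flat_cap below 0.02 m/s and angular speed of each of large_spreader, ring_cap, dome_cap, small_spreader, flat_cap below 0.3 rad/s); the robot touches nothing.
It fails at once if a shaker or the brush is pushed more than 25 mm, or a shaker is tipped by more than 0.4 rad (distance of any of salt_shaker, pepper_shaker, brush from where it was at the start of the episode above 0.025 m or angle between any of salt_shaker, pepper_shaker's own z axis and vertical above 0.4 rad).
It also fails if it takes over 128 s, if anything falls off the work surface, if the arm or the gripper's body presses on something with over 40 N, if the wrist force passes 120 N, or if a joint passes its speed limit or range.

## Working session

There is one attempt and no reset: what is moved stays moved. The work goes in short steps, Python scripts to look and compute and a tool call to move; the robot and the scene stay as the last step left them, time stands still between calls to the robot, and variables do not carry over. Pictures are saved under pics/ and viewed, about 12 in all and at most 16, crops included, and the job is handed in when it is done.

Besides the shell and the picture viewer there is one more tool, called after "Emit:" as name(argument=value, ...) on one line, values as JSON. servo_tool: Moves the arm, as the interface text tells. Its arguments: {"type":"object","properties":{"angular":{"type":"array"},"linear":{"type":"array"},"claw":{"type":"array"},"newtons":{"type":"number"}},"required":["angular","linear","claw"]}

```bash
mkdir -p pics; cat > h.py <<'E'
from cell import *
import numpy as np, cv2
from scipy.spatial.transform import Rotation as Rn
def save(name,fn,crop=None,scale=1):
    im=get_image(name)[:,:,::-1].copy()
    cv2.imwrite('pics/raw_'+fn,im)
    if crop: 
        a,b,c,d=crop; im=im[b:d,a:c]
    if scale!=1: im=cv2.resize(im,None,fx=scale,fy=scale,interpolation=cv2.INTER_CUBIC)
    cv2.imwrite('pics/'+fn,im)
def ray(cal,u,v,fish=False):
    K=np.array(cal['camera_matrix']);R=np.array(cal['R']);t=np.array(cal['t'])
    x=(u-K[0,2])/K[0,0];y=(v-K[1,2])/K[1,1]
    if fish:
        r=np.hypot(x,y);d=np.array([x/r*np.sin(r),y/r*np.sin(r),np.cos(r)]) if r>0 else np.array([0,0,1.])
    else: d=np.array([x,y,1])
    return -R.T@t, R.T@d
def at_z(cal,u,v,z,fish=False):
    o,d=ray(cal,u,v,fish); return o+d*(z-o[2])/d[2]
def proj(cal,X,fish=False):
    K=np.array(cal['camera_matrix']);c=np.array(cal['R'])@np.array(X,float)+np.array(cal['t'])
    if fish:
        n=np.hypot(c[0],c[1]);th=np.arctan2(n,c[2]);x,y=c[0]/n*th,c[1]/n*th
    else: x,y=c[0]/c[2],c[1]/c[2]
    return np.array([K[0,0]*x+K[0,2],K[1,1]*y+K[1,2]])
def S():
    s=sense();q=s['eef_rot'];return s,Rn.from_quat([q[1],q[2],q[3],q[0]]).as_matrix()
E
python3 - <<'E'
from h import *
s,R=S();print(s);print(R.round(3))
for n in('top','side','wrist'):
    save(n,n+'1.png');c=get_calibration(n);print(n,np.array(c['camera_matrix']).tolist(),(-np.array(c['R']).T@np.array(c['t'])).round(0),np.array(c['R']).round(2).tolist())
E
```

```text
{'t': 0.0, 'joint_positions': array([-1.37047192,  0.61593476, -0.01264724,  1.42492883,  0.00811161,
        1.10338722, -0.04037071]), 'dq': array([ 0.00042906, -0.00113306, -0.0015795 ,  0.00092461,  0.00131213,
        0.00072049,  0.00083931]), 'effort': array([ 1.42937874e-04, -4.69205475e+01,  2.58738594e-01, -1.71035886e+01,
        9.79718490e-03,  9.88407381e-03,  6.08082928e-06]), 'ee_pos': array([145.99246916, 632.66391335, 255.11796972]), 'eef_rot': array([ 0.00082383,  0.78254683,  0.62259036, -0.00101076]), 'wrist_force': array([ 0.03303518,  0.0291311 , -0.5225661 ]), 'torque': array([-0.07189461,  0.00607753,  0.0440648 ]), 'width': 0.9975382756347118}
[[ 0.225  0.974 -0.001]
 [ 0.974 -0.225 -0.003]
 [-0.003  0.    -1.   ]]
top [[587.6806907995237, 0.0, 309.38524143091456], [0.0, 587.6806907995237, 251.59718943213107], [0.0, 0.0, 1.0]] [ 401.   26. 1477.] [[0.03, -1.0, 0.01], [-1.0, -0.03, -0.06], [0.06, -0.01, -1.0]]
side [[454.01590145514984, 0.0, 331.85078166402945], [0.0, 454.01590145514984, 232.93058236079142], [0.0, 0.0, 1.0]] [454. 680. 839.] [[-1.0, -0.06, -0.01], [-0.04, 0.76, -0.65], [0.05, -0.64, -0.76]]
wrist [[371.64829954431775, 0.0, 321.76569514516854], [0.0, 371.64829954431775, 236.53660191111058], [0.0, 0.0, 1.0]] [ 65. 652. 373.] [[0.22, 0.97, -0.0], [0.92, -0.21, 0.32], [0.32, -0.07, -0.95]]
```

View pics/top1.png

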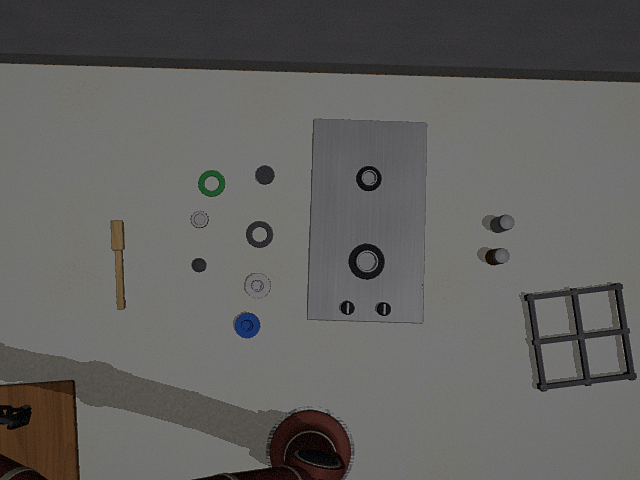

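View pics/side1.png

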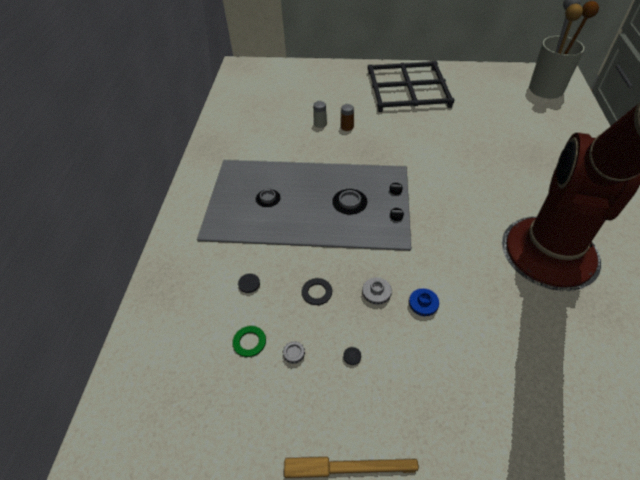

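Candidates in the top image:
- large spreader: silver at (257,286), blue look-alike at (247,325)
- ring: dark at (260,234), green look-alike at (211,183)
- solid caps: flat and larger at (264,175), dome and smaller at (199,265)
- small spreader: (200,219)
- cups: large at (367,261), small at (369,178)

I'll check these in a close crop and compute positions.

```bash
python3 - <<'E'
from h import *
im=cv2.imread('pics/raw_top1.png')
cv2.imwrite('pics/crop1.png',cv2.resize(im[155:345,180:400],None,fx=3.6,fy=3.1,interpolation=cv2.INTER_CUBIC)[:600,:800])
c=get_calibration('top')
for n,u,v,z in[('lsp',257.3,285.7,21),('ring',259.7,234.3,7),('dome',199,265,12),('ssp',200,219.4,21),('flat',264.5,175,13),('lcup',367,261,20),('scup',369,178,20),('blue',247,325,21),('green',211,183,7),('salt',507,222,74),('pepper',502,256,74)]:
    p=at_z(c,u,v,z);print(n,p.round(0),np.hypot(*p[:2]).round())
E
```

```text
lsp [402. 143.  21.] 427.0
ring [531. 142.   7.] 550.0
dome [450. 290.  12.] 535.0
ssp [563. 291.  21.] 634.0
flat [681. 135.  13.] 694.0
lcup [ 471. -127.   20.] 488.0
scup [ 679. -128.   20.] 691.0
blue [305. 165.  21.] 347.0
green [658. 269.   7.] 711.0
salt [ 572. -456.   74.] 732.0
pepper [ 490. -445.   74.] 662.0
```

View pics/crop1.png

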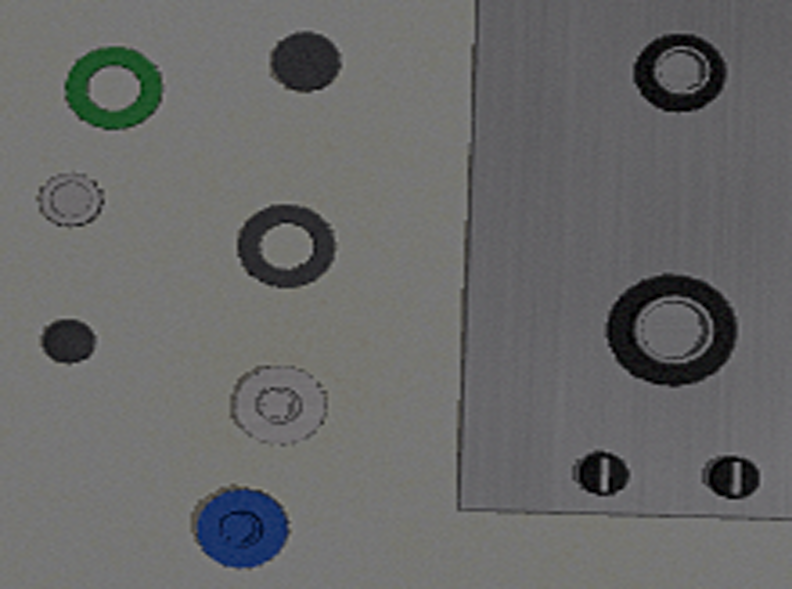

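View pics/wrist1.png

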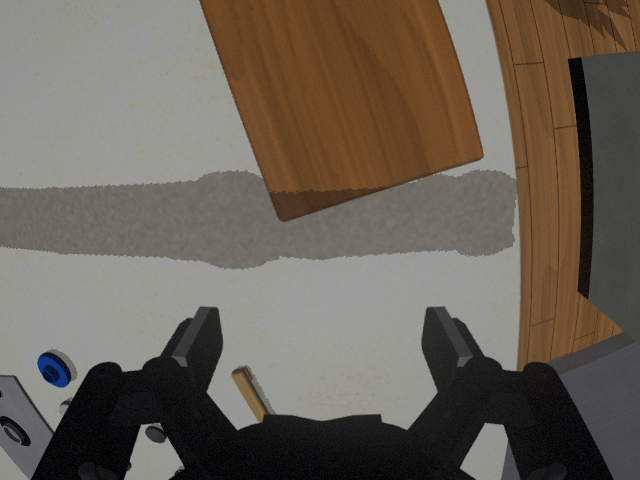

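The crop confirms it: silver hubbed spreader, dark ring, larger and smaller solid caps and small spreader are all distinct, with blue and green as look-alikes. The cup-to-cup distance comes out at 208 mm (expected 210). Now I'll approach the large spreader and turn the jaws along world y.

Emit:
servo_tool(angular=[[0, 0, -3], [0, 0, -6], [0, 0, -9], [0, 0, -12], [0, 0, -13]], linear=[[-0.03, 0.03, 0], [-0.064, 0.066, 0.01], [-0.098, 0.101, 0.015], [-0.132, 0.136, 0.02], [-0.165, 0.17, 0.02]], claw=[0, 0, 0, 0, 0])

```text
t: 0.65
ee_pos: [275.4, 431.8, 235.5]
eef_rot: [0.0, 0.707, 0.708, -0.001]
wrist_force: [0.9, -0.1, 0.5]
width: 1.0
```

```bash
python3 - <<'E'
from h import *
import cell; print([n for n in dir(cell) if n[0]!='_'])
s,R=S();print(s['t'],s['ee_pos'],s['joint_positions'].round(2));print(R.round(3))
E
```

```text
['IKError', 'get_calibration', 'get_image', 'hand_in', 'sense', 'tip_reach']
0.65 [275.40091365 431.82968305 235.47001237] [-1.    0.43 -0.07  1.84  0.04  0.87  0.49]
[[-0.001  1.    -0.001]
 [ 1.     0.001 -0.002]
 [-0.002 -0.001 -1.   ]]
```

Emit:
servo_tool(angular=[[0, 0, 0], [0, 0, 0], [0, 0, 0], [0, 0, 0], [0, 0, 0]], linear=[[-0.03, 0.03, 0], [-0.07, 0.06, 0.01], [-0.11, 0.08, 0.02], [-0.155, 0.1, 0.02], [-0.2, 0.12, 0.02]], claw=[0, 0, 0, 0, 0])

```text
t: 1.15
ee_pos: [395.1, 232.4, 215.9]
eef_rot: [-0.0, 0.707, 0.707, -0.0]
wrist_force: [0.3, -0.1, -0.1]
width: 1.003
```

Emit:
servo_tool(angular=[[0, 0, 0], [0, 0, 0], [0, 0, 0], [0, 0, 0]], linear=[[-0.04, 0.003, 0.01], [-0.07, 0.006, 0.02], [-0.089, 0.007, 0.025], [-0.089, 0.007, 0.025]], claw=[0, 0, 0, 0])

```text
t: 1.55
ee_pos: [401.2, 141.9, 190.6]
eef_rot: [0.0, 0.709, 0.705, -0.002]
wrist_force: [0.7, 0.6, -1.1]
width: 1.001
```

View pics/both.png

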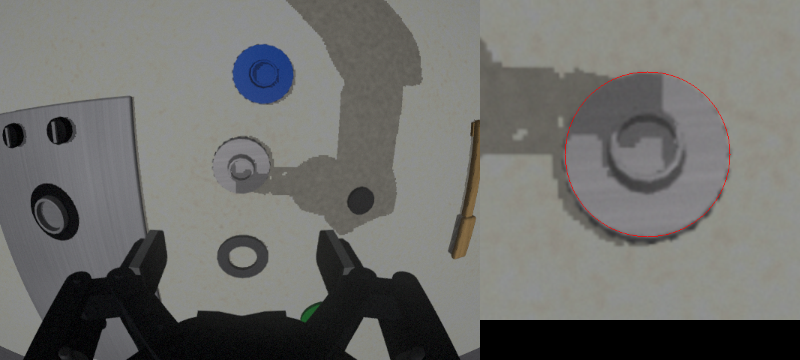

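The crop shows the silver spreader found with r = 31.0 mm at (404, 140), as it should be. Descending.

Emit:
servo_tool(angular=[[0, 0, 0], [0, 0, 0], [0, 0, 0], [0, 0, 0], [0, 0, 0]], linear=[[-0.001, 0.003, 0.04], [-0.001, 0.003, 0.08], [-0.001, 0.003, 0.12], [-0.001, 0.003, 0.145], [-0.001, 0.003, 0.159]], claw=[0, 0, 0, 0, 0])

```text
t: 2.1
ee_pos: [404.2, 146.3, 30.3]
eef_rot: [-0.001, 0.706, 0.708, -0.001]
wrist_force: [-1.0, 0.7, 0.1]
width: 1.004
```

Emit:
servo_tool(angular=[[0, 0, 0], [0, 0, 0], [0, 0, 0], [0, 0, 0], [0, 0, 0]], linear=[[0, 0, 0], [0, 0, 0], [0, 0, 0], [0, 0, 0], [0, 0, 0]], claw=[0, 0, 0.3, 0.6, 0.6], newtons=40)

```text
t: 2.6
ee_pos: [405.3, 144.7, 33.8]
eef_rot: [0.0, 0.707, 0.707, 0.001]
wrist_force: [-0.9, -0.1, 7.9]
width: 0.705
```

Emit:
servo_tool(angular=[[0, 0, 0], [0, 0, 0], [0, 0, 0], [0, 0, 0], [0, 0, 0]], linear=[[0, 0, 0], [0, 0, 0], [0, 0, -0.03], [0, 0, -0.07], [0, 0, -0.1]], claw=[0.8, 0.8, 0.8, 0.8, 0.8])

```text
t: 3.1
ee_pos: [404.9, 144.5, 134.6]
eef_rot: [0.0, 0.707, 0.707, 0.001]
wrist_force: [1.0, -0.3, -1.0]
width: 0.7
```

Emit:
servo_tool(angular=[[0, 0, 0], [0, 0, 0], [0, 0, 0]], linear=[[0, 0, -0.03], [0, 0, -0.04], [0, 0, -0.04]], claw=[0.8, 0.8, 0.8])

```text
t: 3.4
ee_pos: [405.4, 144.6, 173.7]
eef_rot: [0.001, 0.707, 0.707, 0.002]
wrist_force: [-1.2, -0.5, -2.2]
width: 0.698
```

```bash
python3 - <<'E'
from h import *
s,R=S();print(s['t'],s['ee_pos'],s['wrist_force'],s['width']);print(R.round(3))
e=s['ee_pos']
save('wrist','held.png')
im=cv2.imread('pics/held.png');c=get_calibration('wrist')
cv2.imwrite('pics/heldv.png',im[180:420,160:480])
E
```

```text
3.4 [405.37194046 144.60349157 173.71675017] [-1.20528505 -0.5309512  -2.15132609] 0.6982877173788903
[[-0.     1.     0.004]
 [ 1.     0.     0.001]
 [ 0.001  0.004 -1.   ]]
```

View pics/heldv.png

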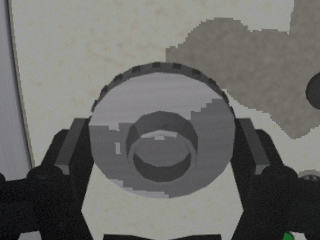

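Held level between the pads. I'll measure the held part relative to the TCP, then go to the cup.

```bash
python3 - <<'E'
from h import *
s,R=S();e=s['ee_pos'];print(e)
for z in(155,158,161,164): find(e[0],e[1],z,31,'held_%d.png'%z,tol=3)
E
```

```text
[404.54503046 144.28473068 172.44909403]
held_155.png [(np.float64(405.8), np.float64(144.5), np.float32(32.0))]
held_158.png [(np.float64(402.8), np.float64(144.0), np.float32(30.4))]
held_161.png [(np.float64(400.8), np.float64(143.5), np.float32(29.8)), (np.float64(427.8), np.float64(140.5), np.float32(29.8)), (np.float64(406.3), np.float64(150.0), np.float32(28.7))]
held_164.png [(np.float64(399.3), np.float64(143.5), np.float32(29.3))]
```

Emit:
servo_tool(angular=[[0, 0, 0], [0, 0, 0], [0, 0, 0], [0, 0, 0], [0, 0, 0]], linear=[[-0.03, 0.01, 0], [-0.07, 0.03, 0], [-0.115, 0.045, 0], [-0.155, 0.06, 0], [-0.2, 0.066, 0]], claw=[0.8, 0.8, 0.8, 0.8, 0.8])

```text
t: 4.15
ee_pos: [471.9, -56.8, 171.2]
eef_rot: [-0.0, 0.707, 0.708, 0.0]
wrist_force: [1.3, 0.8, -0.7]
width: 0.694
```

Emit:
servo_tool(angular=[[0, 0, 0], [0, 0, 0], [0, 0, 0]], linear=[[-0.035, 0, 0], [-0.05, 0, 0], [-0.05, 0, 0]], claw=[0.8, 0.8, 0.8])

```text
t: 4.45
ee_pos: [469.9, -108.9, 171.0]
eef_rot: [-0.001, 0.709, 0.705, -0.001]
wrist_force: [0.4, 1.1, -0.9]
width: 0.704
```

```bash
python3 - <<'E'
from h import *
s,R=S();e=s['ee_pos'];print(s['t'],e,s['joint_positions'].round(2));print(R.round(3))
find(471,-127,10,45,'lcup.png')
c=get_calibration('wrist');im=cv2.imread('pics/raw_lcup.png')
a=cv2.resize(im,(480,360));b=cv2.copyMakeBorder(cv2.resize(cv2.imread('pics/lcup.png'),(320,320)),0,40,0,0,cv2.BORDER_CONSTANT)
cv2.imwrite('pics/lcupv.png',np.hstack([a,b]))
E
```

```text
4.45 [ 469.86186741 -108.87503192  171.01854894] [ 0.21  0.48 -0.04  2.    0.03  0.67  1.72]
[[ 0.006  1.    -0.003]
 [ 1.    -0.006 -0.001]
 [-0.001 -0.003 -1.   ]]
lcup.png [(np.float32(472.2), np.float32(-128.8), np.float32(45.0))]
```

View pics/lcupv.png

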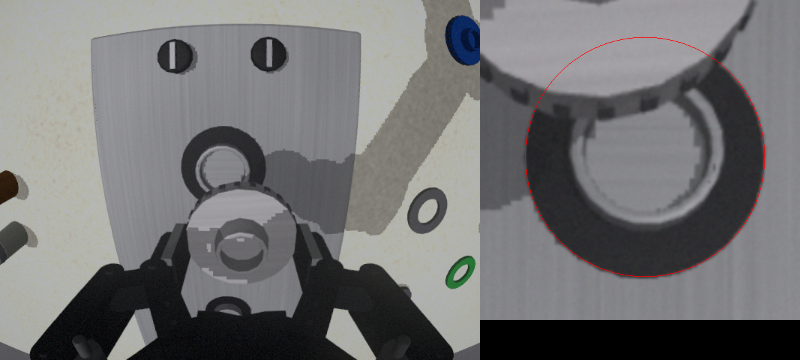

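Cup disc found with r = 45.0 at about (472,-129). State readings jitter by 1–2 mm, so I'll average several frames.

```bash
cat >> h.py <<'E'
def avg(x,y,z,rad,fn,n=6,**k):
    E=[];P=[]
    for i in range(n):
        E.append(sense()['ee_pos']);r=find(x,y,z,rad,fn,**k)
        if r:P.append(r[0])
    s=sense();E=np.array(E);P=np.array(P,float)
    print('t',s['t'],'TCP',E.mean(0).round(1),E.std(0).round(1),'obj',np.median(P,0).round(1),P.std(0).round(1),'obj-TCP',(np.median(P,0)-E.mean(0))[:2].round(1))
E
python3 - <<'E'
from h import *
avg(471,-127,10,45,'lcup2.png')
E
```

```text
lcup2.png [(np.float32(472.8), np.float32(-128.2), np.float32(45.0))]
lcup2.png [(np.float32(471.2), np.float32(-128.8), np.float32(44.4))]
lcup2.png [(np.float32(472.8), np.float32(-127.2), np.float32(46.2))]
lcup2.png [(np.float32(472.2), np.float32(-128.8), np.float32(45.0))]
lcup2.png [(np.float32(471.8), np.float32(-128.2), np.float32(45.0))]
lcup2.png [(np.float32(472.8), np.float32(-128.2), np.float32(45.0))]
t 4.8 TCP [ 470.5 -104.3  171.7] [0.2 1.  0.3] obj [ 472.5 -128.2   45. ] [0.6 0.5 0.5] obj-TCP [  2.  -23.9]
```

Emit:
servo_tool(angular=[[0, 0, 0], [0, 0, 0], [0, 0, 0], [0, 0, 0], [0, 0, 0]], linear=[[-0.024, 0.003, 0], [-0.024, 0.003, 0.04], [-0.024, 0.003, 0.08], [-0.024, 0.003, 0.1], [-0.024, 0.003, 0.1]], claw=[0.8, 0.8, 0.8, 0.8, 0.8])

```text
t: 5.3
ee_pos: [472.0, -128.3, 69.9]
eef_rot: [-0.003, 0.706, 0.708, -0.002]
wrist_force: [-1.5, 0.3, -1.3]
width: 0.703
```

Emit:
servo_tool(angular=[[0, 0, 0], [0, 0, 0], [0, 0, 0], [0, 0, 0], [0, 0, 0]], linear=[[0, 0, 0.005], [0, 0, 0.012], [0, 0, 0.018], [0, 0, 0.022], [0, 0, 0.022]], claw=[0.8, 0.8, 0.8, 0.8, 0.8])

```text
t: 5.8
ee_pos: [473.6, -129.6, 50.1]
eef_rot: [-0.0, 0.707, 0.707, -0.0]
wrist_force: [-0.2, 0.7, -1.7]
width: 0.699
```

No contact yet; lowering further in small steps.

Emit:
servo_tool(angular=[[0, 0, 0], [0, 0, 0], [0, 0, 0]], linear=[[0, 0, 0.001], [0, 0, 0.002], [0, 0, 0.002]], claw=[0.8, 0.8, 0.8])

```text
t: 6.1
ee_pos: [473.8, -129.7, 48.4]
eef_rot: [0.0, 0.707, 0.707, -0.0]
wrist_force: [-0.3, 0.1, -0.9]
width: 0.702
```

Emit:
servo_tool(angular=[[0, 0, 0], [0, 0, 0], [0, 0, 0]], linear=[[0, 0, 0.001], [0, 0, 0.0015], [0, 0, 0.0015]], claw=[0.8, 0.8, 0.8])

```text
t: 6.4
ee_pos: [473.8, -129.7, 47.0]
eef_rot: [0.0, 0.707, 0.707, 0.0]
wrist_force: [-1.4, -0.1, 0.4]
width: 0.699
```

Emit:
servo_tool(angular=[[0, 0, 0], [0, 0, 0], [0, 0, 0]], linear=[[0, 0, 0.001], [0, 0, 0.0015], [0, 0, 0.0015]], claw=[0.8, 0.8, 0.8])

```text
t: 6.7
ee_pos: [473.8, -129.7, 46.8]
eef_rot: [0.0, 0.707, 0.707, 0.0]
wrist_force: [-2.6, 0.4, 12.6]
width: 0.697
```

Emit:
servo_tool(angular=[[0, 0, 0], [0, 0, 0], [0, 0, 0], [0, 0, 0], [0, 0, 0]], linear=[[0, 0, 0], [0, 0, 0], [0, 0, 0], [0, 0, 0], [0, 0, 0]], claw=[0.28, 0.15, 0, 0, 0])

```text
t: 7.2
ee_pos: [473.7, -129.6, 45.1]
eef_rot: [-0.0, 0.707, 0.707, -0.0]
wrist_force: [0.0, 0.1, -0.3]
width: 0.997
```

Emit:
servo_tool(angular=[[0, 0, 0], [0, 0, 0], [0, 0, 0], [0, 0, 0], [0, 0, 0]], linear=[[0, 0, -0.01], [0, 0, -0.04], [0, 0, -0.09], [0, 0, -0.12], [0, 0, -0.12]], claw=[0, 0, 0, 0, 0])

```text
t: 7.7
ee_pos: [476.5, -130.3, 170.1]
eef_rot: [0.004, 0.707, 0.707, 0.003]
wrist_force: [0.4, -1.6, 0.1]
width: 0.997
```

```bash
python3 - <<'E'
from h import *
avg(473,-128,34,31,'lsp_seat.png',n=4)
find(473,-128,10,45,'lc3.png')
cv2.imwrite('pics/v6.png',np.hstack([cv2.imread('pics/lsp_seat.png')[::1,::1],cv2.imread('pics/lc3.png')])[::1] if 0 else np.hstack([cv2.resize(cv2.imread('pics/'+f),(400,400)) for f in('lsp_seat.png','lc3.png')]))
E
```

```text
lsp_seat.png [(np.float32(472.8), np.float32(-129.8), np.float32(30.8))]
lsp_seat.png [(np.float32(473.2), np.float32(-129.2), np.float32(30.4))]
lsp_seat.png [(np.float32(472.2), np.float32(-130.2), np.float32(31.0)), (np.float32(458.2), np.float32(-133.8), np.float32(32.7)), (np.float32(465.2), np.float32(-119.8), np.float32(32.7))]
lsp_seat.png [(np.float32(472.8), np.float32(-130.2), np.float32(31.0)), (np.float32(458.2), np.float32(-134.2), np.float32(32.7))]
t 7.9 TCP [ 474.6 -129.9  167.4] [1.3 0.3 1.8] obj [ 472.8 -130.    30.9] [0.4 0.4 0.2] obj-TCP [-1.8 -0.1]
lc3.png [(np.float32(471.8), np.float32(-128.2), np.float32(45.0))]
```

View pics/v6.png

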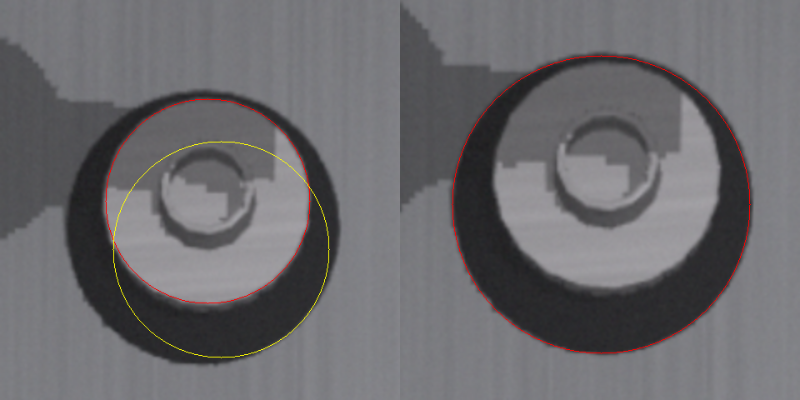

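The large spreader is seated: r = 31 at z = 34 and within 2 mm of the cup. Next is the dark ring.

Emit:
servo_tool(angular=[[0, 0, 0], [0, 0, 0], [0, 0, 0], [0, 0, 0], [0, 0, 0]], linear=[[0.04, 0.01, 0], [0.085, 0.02, 0], [0.13, 0.03, 0], [0.175, 0.04, 0], [0.22, 0.05, 0]], claw=[0, 0, 0, 0, 0])

```text
t: 8.45
ee_pos: [523.1, 92.0, 163.8]
eef_rot: [-0.001, 0.707, 0.707, -0.001]
wrist_force: [0.1, 0.3, -0.5]
width: 0.998
```

Emit:
servo_tool(angular=[[0, 0, 0], [0, 0, 0], [0, 0, 0], [0, 0, 0], [0, 0, 0]], linear=[[0.04, 0.007, 0], [0.052, 0.007, 0], [0.052, 0.007, 0], [0.052, 0.007, 0], [0.052, 0.007, 0]], claw=[0, 0, 0, 0, 0])

```text
t: 8.95
ee_pos: [530.5, 139.5, 164.8]
eef_rot: [0.0, 0.708, 0.706, -0.001]
wrist_force: [0.4, 0.4, -0.3]
width: 1.001
```

```bash
python3 - <<'E'
from h import *
avg(531,142,7,34,'ring.png',n=4)
E
```

```text
ring.png [(np.float32(532.2), np.float32(141.8), np.float32(33.4))]
ring.png [(np.float32(531.8), np.float32(141.8), np.float32(33.4))]
ring.png [(np.float32(532.8), np.float32(141.8), np.float32(33.6))]
ring.png [(np.float32(532.2), np.float32(141.8), np.float32(33.3))]
t 9.15 TCP [530.7 139.9 165.1] [0.1 0.4 0.2] obj [532.2 141.8  33.4] [0.4 0.  0.1] obj-TCP [1.5 1.9]
```

Emit:
servo_tool(angular=[[0, 0, 0], [0, 0, 0], [0, 0, 0], [0, 0, 0], [0, 0, 0]], linear=[[0.002, 0.002, 0.045], [0.002, 0.002, 0.09], [0.002, 0.002, 0.12], [0.002, 0.002, 0.133], [0.002, 0.002, 0.133]], claw=[0, 0, 0, 0, 0])

```text
t: 9.65
ee_pos: [531.9, 143.7, 31.0]
eef_rot: [-0.001, 0.707, 0.707, -0.002]
wrist_force: [0.0, -0.1, -0.0]
width: 1.001
```

Emit:
servo_tool(angular=[[0, 0, 0], [0, 0, 0], [0, 0, 0], [0, 0, 0], [0, 0, 0]], linear=[[0, 0, 0.002], [0, 0, 0.004], [0, 0, 0.004], [0, 0, 0.004], [0, 0, 0.004]], claw=[0, 0, 0, 0, 0])

```text
t: 10.15
ee_pos: [533.1, 144.5, 28.9]
eef_rot: [0.0, 0.707, 0.707, 0.0]
wrist_force: [-0.8, -0.2, -0.1]
width: 1.003
```

Emit:
servo_tool(angular=[[0, 0, 0], [0, 0, 0], [0, 0, 0], [0, 0, 0], [0, 0, 0]], linear=[[0, 0, 0], [0, 0, 0], [0, 0, 0], [0, 0, 0], [0, 0, 0]], claw=[0.1, 0.2, 0.3, 0.4, 0.4])

```text
t: 10.65
ee_pos: [533.1, 144.4, 28.9]
eef_rot: [0.0, 0.707, 0.707, 0.0]
wrist_force: [-1.3, -0.1, 4.3]
width: 0.602
```

The pads closed above the ring: 0.60, where the ring would have stopped them near 0.77, so the tips are further back at wide openings. Reopening and going lower.

Emit:
servo_tool(angular=[[0, 0, 0], [0, 0, 0], [0, 0, 0], [0, 0, 0], [0, 0, 0]], linear=[[0, 0, -0.003], [0, 0, -0.003], [0, 0, -0.003], [0, 0, -0.003], [0, 0, -0.003]], claw=[0, 0, 0, 0, 0])

```text
t: 11.15
ee_pos: [532.6, 144.3, 31.1]
eef_rot: [-0.0, 0.707, 0.707, -0.0]
wrist_force: [-0.3, -0.1, 0.4]
width: 1.0
```

Emit:
servo_tool(angular=[[0, 0, 0], [0, 0, 0], [0, 0, 0], [0, 0, 0], [0, 0, 0]], linear=[[0, 0, 0.003], [0, 0, 0.006], [0, 0, 0.009], [0, 0, 0.01], [0, 0, 0.01]], claw=[0, 0, 0, 0, 0])

```text
t: 11.65
ee_pos: [532.5, 144.3, 21.0]
eef_rot: [-0.0, 0.707, 0.707, -0.0]
wrist_force: [-0.6, 0.4, 0.2]
width: 1.003
```

Emit:
servo_tool(angular=[[0, 0, 0], [0, 0, 0], [0, 0, 0], [0, 0, 0], [0, 0, 0]], linear=[[0, 0, 0], [0, 0, 0], [0, 0, 0], [0, 0, 0], [0, 0, 0]], claw=[0.1, 0.2, 0.3, 0.3, 0.3])

```text
t: 12.15
ee_pos: [532.8, 144.2, 22.5]
eef_rot: [0.0, 0.707, 0.707, 0.0]
wrist_force: [-1.5, -0.9, 8.1]
width: 0.761
```

Gripped at 0.76. Lift and carry to the large burner.

Emit:
servo_tool(angular=[[0, 0, 0], [0, 0, 0], [0, 0, 0], [0, 0, 0], [0, 0, 0]], linear=[[0, 0, -0.005], [0, 0, -0.03], [0, 0, -0.07], [0, 0, -0.11], [0, 0, -0.14]], claw=[0.6, 0.6, 0.6, 0.6, 0.6])

```text
t: 12.65
ee_pos: [533.1, 144.5, 163.7]
eef_rot: [0.0, 0.707, 0.707, 0.001]
wrist_force: [0.2, 0.2, -1.3]
width: 0.76
```

Emit:
servo_tool(angular=[[0, 0, 0], [0, 0, 0], [0, 0, 0], [0, 0, 0], [0, 0, 0]], linear=[[-0.04, -0.01, 0], [-0.085, -0.02, 0], [-0.13, -0.03, 0], [-0.175, -0.04, 0], [-0.22, -0.05, 0]], claw=[0.6, 0.6, 0.6, 0.6, 0.6])

```text
t: 13.15
ee_pos: [482.0, -77.2, 161.4]
eef_rot: [0.0, 0.707, 0.707, 0.0]
wrist_force: [1.4, -0.5, -0.6]
width: 0.761
```

Emit:
servo_tool(angular=[[0, 0, 0], [0, 0, 0], [0, 0, 0], [0, 0, 0], [0, 0, 0]], linear=[[-0.04, -0.01, 0], [-0.054, -0.01, 0], [-0.054, -0.01, 0], [-0.054, -0.01, 0], [-0.054, -0.01, 0]], claw=[0.6, 0.6, 0.6, 0.6, 0.6])

```text
t: 13.65
ee_pos: [473.3, -127.1, 161.3]
eef_rot: [-0.001, 0.706, 0.709, 0.001]
wrist_force: [0.4, -0.8, -0.7]
width: 0.76
```

```bash
python3 - <<'E'
from h import *
s,R=S();e=s['ee_pos'];print(s['width'])
avg(e[0],e[1],e[2]-15,34,'ringheld.png',n=3,tol=3)
cv2.imwrite('pics/v7.png',np.hstack([cv2.resize(cv2.imread('pics/raw_ringheld.png'),(480,360)),cv2.copyMakeBorder(cv2.resize(cv2.imread('pics/ringheld.png'),(320,320)),0,40,0,0,cv2.BORDER_CONSTANT)]))
E
```

```text
0.7599497828971388
ringheld.png [(np.float64(473.6), np.float64(-126.3), np.float32(33.4))]
ringheld.png [(np.float64(472.6), np.float64(-126.8), np.float32(33.4))]
ringheld.png [(np.float64(474.1), np.float64(-127.3), np.float32(32.3))]
t 13.8 TCP [ 473.3 -127.3  161.3] [0.  0.2 0. ] obj [ 473.6 -126.8   33.4] [0.6 0.4 0.5] obj-TCP [0.3 0.5]
```

View pics/v7.png

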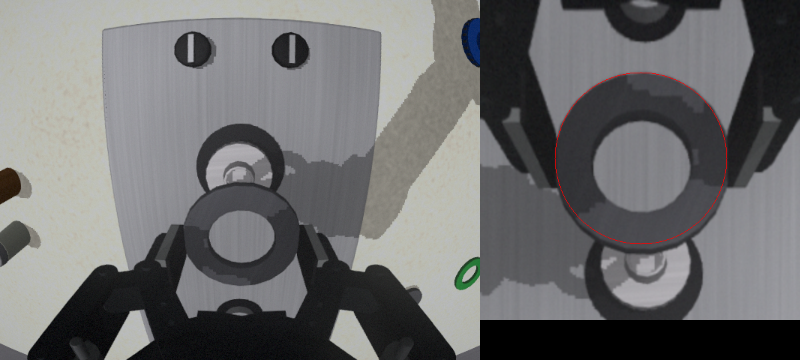

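Ring level and centred in the jaws. Lowering it over the hub.

Emit:
servo_tool(angular=[[0, 0, 0], [0, 0, 0], [0, 0, 0], [0, 0, 0], [0, 0, 0]], linear=[[-0.003, -0.001, 0.02], [-0.003, -0.001, 0.06], [-0.003, -0.001, 0.085], [-0.003, -0.001, 0.085], [-0.003, -0.001, 0.085]], claw=[0.6, 0.6, 0.6, 0.6, 0.6])

```text
t: 14.3
ee_pos: [472.1, -132.0, 76.5]
eef_rot: [-0.0, 0.707, 0.708, 0.0]
wrist_force: [0.2, -0.9, -0.0]
width: 0.759
```

Emit:
servo_tool(angular=[[0, 0, 0], [0, 0, 0], [0, 0, 0], [0, 0, 0], [0, 0, 0]], linear=[[0, 0, 0.004], [0, 0, 0.008], [0, 0, 0.012], [0, 0, 0.017], [0, 0, 0.017]], claw=[0.6, 0.6, 0.6, 0.6, 0.6])

```text
t: 14.8
ee_pos: [471.4, -132.6, 58.9]
eef_rot: [-0.0, 0.707, 0.707, -0.0]
wrist_force: [-1.4, 0.8, -1.1]
width: 0.759
```

Emit:
servo_tool(angular=[[0, 0, 0], [0, 0, 0], [0, 0, 0], [0, 0, 0]], linear=[[0, 0, 0.001], [0, 0, 0.002], [0, 0, 0.002], [0, 0, 0.002]], claw=[0.6, 0.6, 0.6, 0.6])

```text
t: 15.2
ee_pos: [471.8, -132.7, 57.4]
eef_rot: [0.0, 0.707, 0.707, -0.0]
wrist_force: [0.5, -0.7, -1.3]
width: 0.76
```

Emit:
servo_tool(angular=[[0, 0, 0], [0, 0, 0], [0, 0, 0], [0, 0, 0], [0, 0, 0]], linear=[[0.002, 0.001, 0], [0.002, 0.001, 0.001], [0.002, 0.001, 0.002], [0.002, 0.001, 0.002], [0.002, 0.001, 0.002]], claw=[0.6, 0.6, 0.6, 0.6, 0.6])

```text
t: 15.7
ee_pos: [473.2, -130.2, 56.6]
eef_rot: [0.0, 0.707, 0.707, 0.0]
wrist_force: [-1.6, 0.9, 10.0]
width: 0.757
```

Emit:
servo_tool(angular=[[0, 0, 0], [0, 0, 0], [0, 0, 0], [0, 0, 0], [0, 0, 0]], linear=[[0, 0, 0], [0, 0, 0], [0, 0, 0], [0, 0, 0], [0, 0, 0]], claw=[0.22, 0.1, 0, 0, 0])

```text
t: 16.2
ee_pos: [472.6, -130.7, 55.1]
eef_rot: [-0.0, 0.707, 0.707, -0.0]
wrist_force: [-0.4, -0.0, 0.7]
width: 1.001
```

Emit:
servo_tool(angular=[[0, 0, 0], [0, 0, 0], [0, 0, 0], [0, 0, 0], [0, 0, 0]], linear=[[0, 0, -0.01], [0, 0, -0.04], [0, 0, -0.09], [0, 0, -0.12], [0, 0, -0.12]], claw=[0, 0, 0, 0, 0])

```text
t: 16.7
ee_pos: [475.6, -131.4, 180.2]
eef_rot: [0.005, 0.707, 0.707, 0.003]
wrist_force: [0.4, -0.5, 0.4]
width: 1.005
```

```bash
python3 - <<'E'
from h import *
avg(473,-130,41,34,'ring_seat.png',n=4)
avg(473,-130,47,13.5,'hub.png',n=4)
cv2.imwrite('pics/v8.png',np.hstack([cv2.resize(cv2.imread('pics/'+f),(400,400)) for f in('ring_seat.png','hub.png')]))
E
```

```text
ring_seat.png [(np.float32(474.8), np.float32(-130.2), np.float32(34.0)), (np.float32(459.2), np.float32(-133.2), np.float32(34.0)), (np.float32(458.8), np.float32(-122.8), np.float32(33.0))]
ring_seat.png [(np.float32(473.8), np.float32(-129.8), np.float32(32.9)), (np.float32(458.2), np.float32(-132.2), np.float32(34.0))]
ring_seat.png [(np.float32(473.8), np.float32(-130.2), np.float32(33.4)), (np.float32(458.2), np.float32(-131.2), np.float32(34.6)), (np.float32(460.2), np.float32(-122.2), np.float32(33.0))]
ring_seat.png [(np.float32(473.2), np.float32(-129.8), np.float32(33.4)), (np.float32(460.8), np.float32(-132.2), np.float32(35.7)), (np.float32(460.8), np.float32(-123.2), np.float32(34.6))]
t 16.9 TCP [ 473.6 -130.9  177.4] [1.3 0.3 1.9] obj [ 473.8 -130.    33.4] [0.6 0.2 0.4] obj-TCP [0.2 0.9]
hub.png [(np.float32(469.2), np.float32(-130.2), np.float32(14.1)), (np.float32(476.8), np.float32(-130.2), np.float32(14.1))]
hub.png [(np.float32(471.2), np.float32(-129.8), np.float32(11.9))]
hub.png [(np.float32(468.2), np.float32(-131.2), np.float32(15.2)), (np.float32(473.8), np.float32(-125.8), np.float32(14.6))]
hub.png [(np.float32(468.8), np.float32(-129.2), np.float32(14.6)), (np.float32(476.2), np.float32(-130.8), np.float32(14.6))]
t 17.1 TCP [ 471.8 -130.4  174.3] [0.1 0.  0.2] obj [ 469.  -130.    14.4] [1.1 0.7 1.2] obj-TCP [-2.8  0.4]
```

View pics/v8.png

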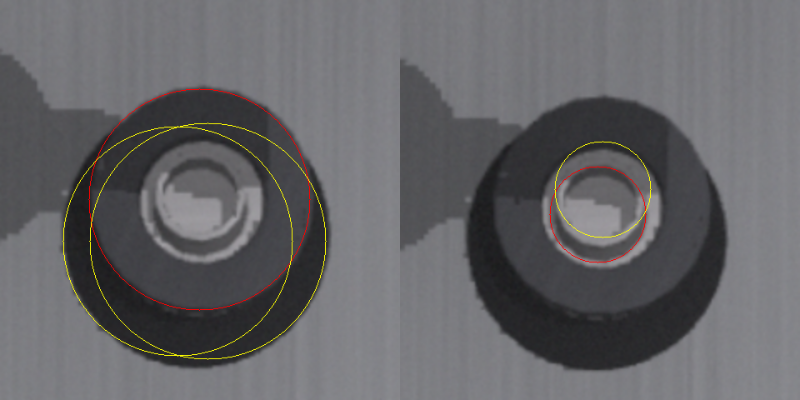

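The ring lies flat round the hub, with the hub hole centred at (473,-130). Next is the dome cap.

Emit:
servo_tool(angular=[[0, 0, 0], [0, 0, 0], [0, 0, 0], [0, 0, 0], [0, 0, 0]], linear=[[0.035, 0, 0], [0.08, 0, 0], [0.128, 0, 0], [0.176, 0, 0], [0.224, 0, 0]], claw=[0, 0, 0, 0, 0])

```text
t: 17.6
ee_pos: [472.3, 95.1, 174.7]
eef_rot: [-0.0, 0.707, 0.707, -0.001]
wrist_force: [1.1, -0.0, -0.3]
width: 1.001
```

Emit:
servo_tool(angular=[[0, 0, 0], [0, 0, 0], [0, 0, 0], [0, 0, 0], [0, 0, 0]], linear=[[0.045, -0.005, 0], [0.09, -0.01, 0], [0.135, -0.015, 0], [0.18, -0.02, 0], [0.196, -0.022, 0]], claw=[0, 0, 0, 0, 0])

```text
t: 18.1
ee_pos: [448.6, 295.7, 174.6]
eef_rot: [-0.002, 0.704, 0.71, 0.001]
wrist_force: [-0.9, -0.1, 0.2]
width: 1.001
```

Emit:
servo_tool(angular=[[0, 0, 0], [0, 0, 0], [0, 0, 0]], linear=[[0, 0, 0.005], [0, 0, 0.01], [0, 0, 0.01]], claw=[0, 0, 0])

```text
t: 18.4
ee_pos: [450.8, 286.0, 164.0]
eef_rot: [0.001, 0.708, 0.706, -0.002]
wrist_force: [1.1, 0.6, -0.0]
width: 1.007
```

```bash
python3 - <<'E'
from h import *
avg(450,290,12,18,'dome.png',n=4)
E
```

```text
dome.png [(np.float32(450.8), np.float32(290.2), np.float32(18.0))]
dome.png [(np.float32(450.8), np.float32(289.8), np.float32(18.0))]
dome.png [(np.float32(450.8), np.float32(290.2), np.float32(18.0))]
dome.png [(np.float32(450.8), np.float32(289.2), np.float32(18.0))]
t 18.6 TCP [451.1 286.6 164.6] [0.2 0.5 0.5] obj [450.8 290.   18. ] [0.  0.4 0. ] obj-TCP [-0.3  3.4]
```

Emit:
servo_tool(angular=[[0, 0, 0], [0, 0, 0], [0, 0, 0], [0, 0, 0], [0, 0, 0]], linear=[[0.003, 0, 0.045], [0.003, 0, 0.09], [0.003, 0, 0.125], [0.003, 0, 0.136], [0.003, 0, 0.136]], claw=[0, 0, 0, 0, 0])

```text
t: 19.1
ee_pos: [450.3, 291.5, 28.3]
eef_rot: [-0.0, 0.707, 0.707, -0.001]
wrist_force: [0.6, 0.6, 0.4]
width: 0.998
```

Emit:
servo_tool(angular=[[0, 0, 0], [0, 0, 0], [0, 0, 0], [0, 0, 0], [0, 0, 0]], linear=[[0, 0, 0], [0, 0, 0], [0, 0, 0], [0, 0, 0], [0, 0, 0]], claw=[0.1, 0.2, 0.3, 0.4, 0.5])

```text
t: 19.6
ee_pos: [450.9, 292.6, 30.0]
eef_rot: [0.0, 0.707, 0.707, 0.001]
wrist_force: [0.1, -0.0, -0.3]
width: 0.498
```

Emit:
servo_tool(angular=[[0, 0, 0], [0, 0, 0], [0, 0, 0], [0, 0, 0], [0, 0, 0]], linear=[[0, 0, 0], [0, 0, 0], [0, 0, 0], [0, 0, 0], [0, 0, 0]], claw=[0.55, 0.6, 0.7, 0.75, 0.75])

```text
t: 20.1
ee_pos: [450.8, 292.3, 29.8]
eef_rot: [0.0, 0.707, 0.707, 0.0]
wrist_force: [-1.9, -1.8, 5.4]
width: 0.39
```

Emit:
servo_tool(angular=[[0, 0, 0], [0, 0, 0], [0, 0, 0], [0, 0, 0], [0, 0, 0]], linear=[[0, 0, -0.005], [0, 0, -0.03], [0, 0, -0.07], [0, 0, -0.11], [0, 0, -0.135]], claw=[0.75, 0.75, 0.75, 0.75, 0.75])

```text
t: 20.6
ee_pos: [451.4, 292.9, 167.2]
eef_rot: [0.0, 0.707, 0.707, 0.002]
wrist_force: [-0.3, 0.5, -0.7]
width: 0.389
```

Emit:
servo_tool(angular=[[0, 0, 0], [0, 0, 0], [0, 0, 0], [0, 0, 0], [0, 0, 0]], linear=[[-0.035, 0.005, 0], [-0.08, 0.01, 0], [-0.125, 0.015, 0], [-0.17, 0.02, 0], [-0.215, 0.022, 0]], claw=[0.75, 0.75, 0.75, 0.75, 0.75])

```text
t: 21.1
ee_pos: [472.9, 75.6, 164.5]
eef_rot: [0.0, 0.707, 0.707, 0.0]
wrist_force: [0.8, -0.5, -1.0]
width: 0.386
```

Emit:
servo_tool(angular=[[0, 0, 0], [0, 0, 0], [0, 0, 0], [0, 0, 0], [0, 0, 0]], linear=[[-0.045, 0, 0], [-0.09, 0, 0], [-0.135, 0, 0], [-0.175, 0, 0], [-0.205, 0, 0]], claw=[0.75, 0.75, 0.75, 0.75, 0.75])

```text
t: 21.6
ee_pos: [472.1, -130.9, 164.4]
eef_rot: [0.0, 0.708, 0.706, -0.0]
wrist_force: [1.3, 0.6, -0.8]
width: 0.392
```

Emit:
servo_tool(angular=[[0, 0, 0], [0, 0, 0], [0, 0, 0], [0, 0, 0]], linear=[[0, 0, 0], [0, 0, 0], [0, 0, 0], [0, 0, 0]], claw=[0.75, 0.75, 0.75, 0.75])

```text
t: 22.0
ee_pos: [472.9, -125.9, 164.3]
eef_rot: [-0.0, 0.706, 0.708, 0.0]
wrist_force: [-0.2, -0.4, -0.1]
width: 0.39
```

```bash
python3 - <<'E'
from h import *
s,R=S();e=s['ee_pos'];print(s['width'])
avg(e[0],e[1],e[2]-29.5+12,18,'domeheld.png',n=4)
avg(473,-130,41,34,'r3.png',n=3)
cv2.imwrite('pics/v9.png',np.hstack([cv2.resize(cv2.imread('pics/raw_domeheld.png'),(480,360)),cv2.copyMakeBorder(cv2.resize(cv2.imread('pics/domeheld.png'),(320,320)),0,40,0,0,cv2.BORDER_CONSTANT)]))
E
```

```text
0.3896016476826509
domeheld.png [(np.float64(437.1), np.float64(-129.2), np.float32(18.6)), (np.float64(474.6), np.float64(-125.7), np.float32(16.9)), (np.float64(433.1), np.float64(-122.7), np.float32(16.9))]
domeheld.png [(np.float64(474.6), np.float64(-126.2), np.float32(16.9)), (np.float64(437.1), np.float64(-129.2), np.float32(18.6)), (np.float64(430.6), np.float64(-124.2), np.float32(19.2))]
domeheld.png [(np.float64(473.6), np.float64(-126.2), np.float32(17.4)), (np.float64(437.1), np.float64(-129.2), np.float32(18.6)), (np.float64(428.6), np.float64(-122.7), np.float32(16.9))]
domeheld.png [(np.float64(473.6), np.float64(-125.7), np.float32(18.0)), (np.float64(436.6), np.float64(-130.2), np.float32(19.7)), (np.float64(429.1), np.float64(-130.2), np.float32(19.2))]
t 22.2 TCP [ 472.9 -126.2  164.3] [0.  0.3 0. ] obj [ 473.6 -126.2   17.7] [16.   1.4  0.6] obj-TCP [0.7 0. ]
r3.png [(np.float32(473.8), np.float32(-129.8), np.float32(33.5)), (np.float32(458.2), np.float32(-131.2), np.float32(34.6)), (np.float32(461.2), np.float32(-120.8), np.float32(32.4))]
r3.png [(np.float32(473.8), np.float32(-130.2), np.float32(33.0)), (np.float32(459.2), np.float32(-130.8), np.float32(35.7))]
r3.png [(np.float32(473.8), np.float32(-130.2), np.float32(33.0)), (np.float32(457.2), np.float32(-130.8), np.float32(34.0)), (np.float32(460.8), np.float32(-123.8), np.float32(35.2))]
t 22.35 TCP [ 472.9 -127.   164.3] [0.  0.2 0. ] obj [ 473.8 -130.2   33. ] [0.  0.2 0.2] obj-TCP [ 0.9 -3.2]
```

View pics/v9.png

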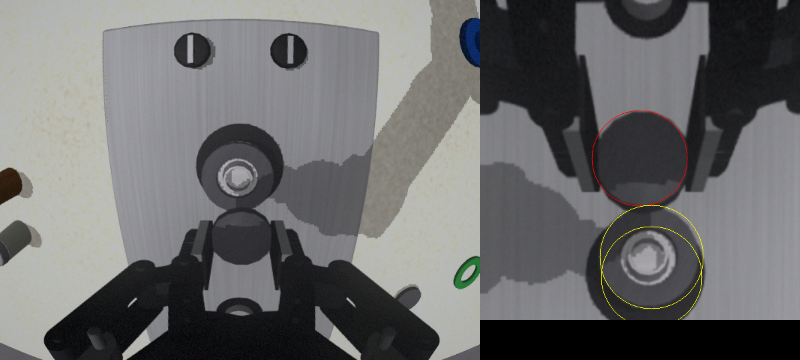

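Emit:
servo_tool(angular=[[0, 0, 0], [0, 0, 0], [0, 0, 0], [0, 0, 0], [0, 0, 0]], linear=[[-0.0025, -0.0005, 0.02], [-0.0025, -0.0005, 0.055], [-0.0025, -0.0005, 0.08], [-0.0025, -0.0005, 0.08], [-0.0025, -0.0005, 0.08]], claw=[0.75, 0.75, 0.75, 0.75, 0.75])

```text
t: 22.85
ee_pos: [472.4, -130.1, 84.5]
eef_rot: [-0.0, 0.707, 0.707, -0.0]
wrist_force: [-0.5, -0.3, -0.8]
width: 0.39
```

Emit:
servo_tool(angular=[[0, 0, 0], [0, 0, 0], [0, 0, 0], [0, 0, 0]], linear=[[0, 0, 0.001], [0, 0, 0.002], [0, 0, 0.002], [0, 0, 0.002]], claw=[0.75, 0.75, 0.75, 0.75])

```text
t: 23.25
ee_pos: [472.6, -130.2, 82.9]
eef_rot: [0.001, 0.707, 0.707, 0.0]
wrist_force: [0.9, -0.1, -0.5]
width: 0.392
```

On target; lowering to seat.

Emit:
servo_tool(angular=[[0, 0, 0], [0, 0, 0], [0, 0, 0], [0, 0, 0], [0, 0, 0]], linear=[[0, 0, 0.003], [0, 0, 0.006], [0, 0, 0.009], [0, 0, 0.0105], [0, 0, 0.0105]], claw=[0.75, 0.75, 0.75, 0.75, 0.75])

```text
t: 23.75
ee_pos: [472.0, -130.1, 71.4]
eef_rot: [-0.0, 0.707, 0.707, -0.0]
wrist_force: [0.2, -0.0, 0.1]
width: 0.389
```

Emit:
servo_tool(angular=[[0, 0, 0], [0, 0, 0], [0, 0, 0], [0, 0, 0]], linear=[[0, 0, 0.001], [0, 0, 0.0015], [0, 0, 0.0015], [0, 0, 0.0015]], claw=[0.75, 0.75, 0.75, 0.75])

```text
t: 24.15
ee_pos: [472.4, -130.1, 70.8]
eef_rot: [0.0, 0.707, 0.707, 0.0]
wrist_force: [-1.2, 0.5, 5.5]
width: 0.394
```

Emit:
servo_tool(angular=[[0, 0, 0], [0, 0, 0], [0, 0, 0], [0, 0, 0], [0, 0, 0]], linear=[[0, 0, 0], [0, 0, 0], [0, 0, 0], [0, 0, 0], [0, 0, 0]], claw=[0.58, 0.5, 0.3, 0, 0])

```text
t: 24.65
ee_pos: [472.2, -130.1, 70.2]
eef_rot: [-0.0, 0.707, 0.707, -0.0]
wrist_force: [-0.6, 0.3, -0.1]
width: 0.977
```

Emit:
servo_tool(angular=[[0, 0, 0], [0, 0, 0], [0, 0, 0], [0, 0, 0], [0, 0, 0]], linear=[[0, 0, -0.01], [0, 0, -0.04], [0, 0, -0.08], [0, 0, -0.1], [0, 0, -0.1]], claw=[0, 0, 0, 0, 0])

```text
t: 25.15
ee_pos: [474.3, -130.6, 173.9]
eef_rot: [0.003, 0.707, 0.707, 0.002]
wrist_force: [0.9, 0.1, -0.1]
width: 1.003
```

```bash
python3 - <<'E'
from h import *
avg(473,-130,53,18,'dome_seat.png',n=4)
E
```

```text
dome_seat.png [(np.float32(471.2), np.float32(-129.8), np.float32(17.5))]
dome_seat.png [(np.float32(472.2), np.float32(-131.2), np.float32(18.6))]
dome_seat.png [(np.float32(469.2), np.float32(-130.8), np.float32(18.0))]
dome_seat.png [(np.float32(470.8), np.float32(-130.2), np.float32(16.8))]
t 25.35 TCP [ 472.7 -130.3  171.7] [1.  0.2 1.5] obj [ 471.  -130.5   17.8] [1.1 0.5 0.7] obj-TCP [-1.7 -0.2]
```

View pics/dome_seat.png

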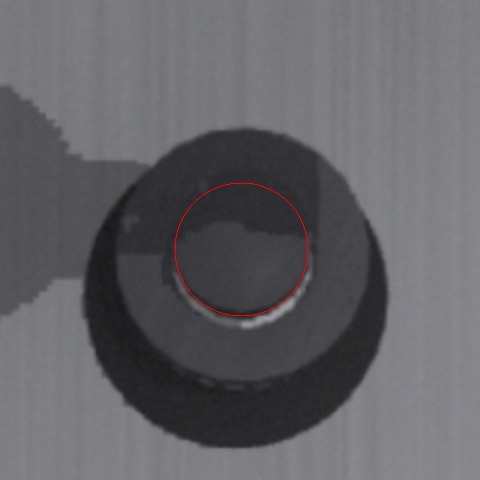

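The dome sits evenly on the hub. Next is the small spreader.

Emit:
servo_tool(angular=[[0, 0, 0], [0, 0, 0], [0, 0, 0], [0, 0, 0], [0, 0, 0]], linear=[[0.035, 0.005, 0], [0.08, 0.015, 0], [0.125, 0.03, 0], [0.17, 0.04, 0], [0.215, 0.05, 0]], claw=[0, 0, 0, 0, 0])

```text
t: 25.85
ee_pos: [521.7, 86.5, 168.9]
eef_rot: [-0.001, 0.707, 0.707, -0.001]
wrist_force: [1.2, -0.3, -0.2]
width: 0.998
```

Emit:
servo_tool(angular=[[0, 0, 0], [0, 0, 0], [0, 0, 0], [0, 0, 0], [0, 0, 0]], linear=[[0.045, 0.01, 0], [0.09, 0.02, 0], [0.135, 0.03, 0], [0.175, 0.04, 0], [0.206, 0.041, 0]], claw=[0, 0, 0, 0, 0])

```text
t: 26.35
ee_pos: [562.9, 293.9, 168.2]
eef_rot: [-0.001, 0.706, 0.708, -0.001]
wrist_force: [0.7, -0.3, 0.4]
width: 0.995
```

Emit:
servo_tool(angular=[[0, 0, 0], [0, 0, 0], [0, 0, 0], [0, 0, 0]], linear=[[0, 0, 0.005], [0, 0, 0.01], [0, 0, 0.01], [0, 0, 0.01]], claw=[0, 0, 0, 0])

```text
t: 26.75
ee_pos: [563.4, 288.5, 159.6]
eef_rot: [0.0, 0.708, 0.706, -0.001]
wrist_force: [0.7, 0.3, -0.3]
width: 1.005
```

```bash
python3 - <<'E'
from h import *
avg(563,291,21,21,'ssp.png',n=4)
E
```

```text
ssp.png [(np.float32(565.8), np.float32(291.8), np.float32(20.5))]
ssp.png [(np.float32(562.8), np.float32(291.2), np.float32(21.0))]
ssp.png [(np.float32(565.8), np.float32(292.2), np.float32(20.5)), (np.float32(559.2), np.float32(296.8), np.float32(20.0))]
ssp.png [(np.float32(565.8), np.float32(291.8), np.float32(20.5)), (np.float32(568.8), np.float32(298.8), np.float32(22.7))]
t 26.95 TCP [563.6 289.1 160.2] [0.1 0.5 0.4] obj [565.8 291.8  20.5] [1.3 0.4 0.2] obj-TCP [2.2 2.7]
```

Emit:
servo_tool(angular=[[0, 0, 0], [0, 0, 0], [0, 0, 0], [0, 0, 0], [0, 0, 0]], linear=[[0.002, 0.002, 0.045], [0.002, 0.002, 0.09], [0.002, 0.002, 0.118], [0.002, 0.002, 0.128], [0.002, 0.002, 0.128]], claw=[0, 0, 0, 0, 0])

```text
t: 27.45
ee_pos: [564.7, 292.3, 31.3]
eef_rot: [-0.0, 0.707, 0.707, -0.001]
wrist_force: [0.3, 0.9, 1.1]
width: 1.007
```

Emit:
servo_tool(angular=[[0, 0, 0], [0, 0, 0], [0, 0, 0], [0, 0, 0], [0, 0, 0]], linear=[[0, 0, 0], [0, 0, 0], [0, 0, 0], [0, 0, 0], [0, 0, 0]], claw=[0.1, 0.2, 0.3, 0.4, 0.45])

```text
t: 27.95
ee_pos: [565.5, 293.0, 33.0]
eef_rot: [0.0, 0.707, 0.707, 0.0]
wrist_force: [0.2, 0.4, 0.2]
width: 0.549
```

Emit:
servo_tool(angular=[[0, 0, 0], [0, 0, 0], [0, 0, 0], [0, 0, 0], [0, 0, 0]], linear=[[0, 0, 0], [0, 0, 0], [0, 0, 0], [0, 0, 0], [0, 0, 0]], claw=[0.5, 0.55, 0.6, 0.7, 0.7])

```text
t: 28.45
ee_pos: [565.4, 292.9, 32.7]
eef_rot: [0.0, 0.707, 0.707, 0.0]
wrist_force: [-1.4, -0.0, 4.9]
width: 0.466
```

Emit:
servo_tool(angular=[[0, 0, 0], [0, 0, 0], [0, 0, 0], [0, 0, 0], [0, 0, 0]], linear=[[0, 0, -0.005], [0, 0, -0.03], [0, 0, -0.07], [0, 0, -0.11], [0, 0, -0.135]], claw=[0.7, 0.7, 0.7, 0.7, 0.7])

```text
t: 28.95
ee_pos: [566.0, 293.6, 170.0]
eef_rot: [0.0, 0.707, 0.707, 0.002]
wrist_force: [-0.2, 0.4, 0.5]
width: 0.464
```

Emit:
servo_tool(angular=[[0, 0, 0], [0, 0, 0], [0, 0, 0], [0, 0, 0], [0, 0, 0]], linear=[[-0.035, 0.01, 0], [-0.08, 0.022, 0], [-0.125, 0.034, 0], [-0.17, 0.046, 0], [-0.215, 0.058, 0]], claw=[0.7, 0.7, 0.7, 0.7, 0.7])

```text
t: 29.45
ee_pos: [623.1, 76.3, 166.8]
eef_rot: [-0.0, 0.707, 0.707, -0.0]
wrist_force: [0.8, 0.5, -0.2]
width: 0.471
```

Emit:
servo_tool(angular=[[0, 0, 0], [0, 0, 0], [0, 0, 0], [0, 0, 0], [0, 0, 0]], linear=[[-0.045, 0.012, 0], [-0.09, 0.024, 0], [-0.135, 0.036, 0], [-0.175, 0.048, 0], [-0.207, 0.057, 0]], claw=[0.7, 0.7, 0.7, 0.7, 0.7])

```text
t: 29.95
ee_pos: [680.0, -132.9, 166.5]
eef_rot: [0.0, 0.708, 0.706, -0.001]
wrist_force: [0.1, -0.4, -0.6]
width: 0.468
```

Emit:
servo_tool(angular=[[0, 0, 0], [0, 0, 0], [0, 0, 0], [0, 0, 0], [0, 0, 0]], linear=[[0, 0, 0], [0, 0, 0], [0, 0, 0], [0, 0, 0], [0, 0, 0]], claw=[0.7, 0.7, 0.7, 0.7, 0.7])

```text
t: 30.45
ee_pos: [680.3, -127.2, 167.4]
eef_rot: [-0.0, 0.706, 0.708, 0.0]
wrist_force: [-0.3, 0.3, -1.1]
width: 0.47
```

```bash
python3 - <<'E'
from h import *
s,R=S();e=s['ee_pos'];print(s['width'],s['joint_positions'].round(2))
avg(e[0],e[1],e[2]-32.6+21,21,'ssph.png',n=4)
avg(679,-128,10,32,'scup.png',n=4)
cv2.imwrite('pics/v13.png',np.hstack([cv2.resize(cv2.imread('pics/'+f),(400,400)) for f in('ssph.png','scup.png')]))
E
```

```text
0.46950372756793285 [ 0.19  0.77 -0.06  1.39  0.05  0.99  1.69]
ssph.png [(np.float64(680.0), np.float64(-127.4), np.float32(20.0))]
ssph.png [(np.float64(680.0), np.float64(-127.9), np.float32(20.0)), (np.float64(673.5), np.float64(-122.9), np.float32(22.2))]
ssph.png [(np.float64(680.0), np.float64(-128.4), np.float32(20.0))]
ssph.png [(np.float64(677.5), np.float64(-128.4), np.float32(22.7)), (np.float64(684.5), np.float64(-133.4), np.float32(21.6))]
t 30.65 TCP [ 680.3 -127.8  167.4] [0.  0.4 0. ] obj [ 680.  -128.2   20. ] [1.1 0.4 1.2] obj-TCP [-0.3 -0.3]
scup.png [(np.float32(681.8), np.float32(-128.8), np.float32(32.4))]
scup.png [(np.float32(681.8), np.float32(-129.2), np.float32(32.0))]
scup.png [(np.float32(682.8), np.float32(-129.8), np.float32(31.4))]
scup.png [(np.float32(681.8), np.float32(-129.8), np.float32(31.8))]
t 30.85 TCP [ 680.3 -128.9  167.4] [0.  0.2 0. ] obj [ 681.8 -129.5   31.9] [0.4 0.4 0.4] obj-TCP [ 1.5 -0.6]
```

View pics/v13.png

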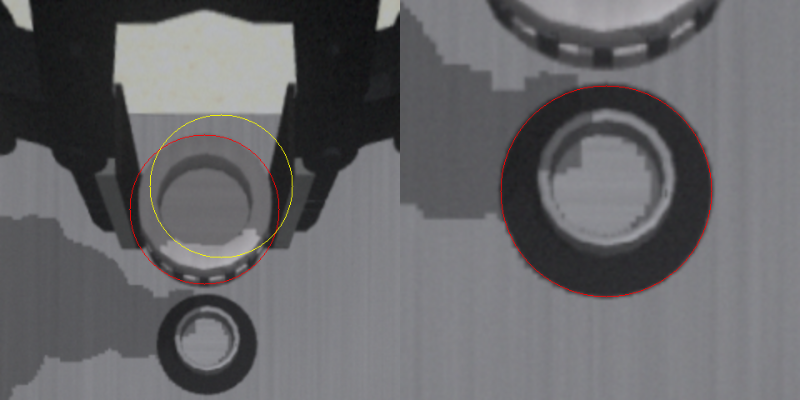

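Cup found at (681.9,-129.5), which is 210 mm from the large cup as it should be. The held spreader is centred. Lowering.

Emit:
servo_tool(angular=[[0, 0, 0], [0, 0, 0], [0, 0, 0], [0, 0, 0], [0, 0, 0]], linear=[[-0.0005, 0.0015, 0.03], [-0.0005, 0.0015, 0.075], [-0.0005, 0.0015, 0.105], [-0.0005, 0.0015, 0.107], [-0.0005, 0.0015, 0.107]], claw=[0.7, 0.7, 0.7, 0.7, 0.7])

```text
t: 31.35
ee_pos: [681.9, -129.7, 60.3]
eef_rot: [-0.0, 0.707, 0.707, -0.0]
wrist_force: [0.9, -0.5, -0.4]
width: 0.467
```

Emit:
servo_tool(angular=[[0, 0, 0], [0, 0, 0], [0, 0, 0], [0, 0, 0]], linear=[[0, 0, 0.001], [0, 0, 0.002], [0, 0, 0.002], [0, 0, 0.002]], claw=[0.7, 0.7, 0.7, 0.7])

```text
t: 31.75
ee_pos: [682.2, -129.7, 59.4]
eef_rot: [0.001, 0.707, 0.707, 0.0]
wrist_force: [0.3, -0.6, -0.9]
width: 0.468
```

Emit:
servo_tool(angular=[[0, 0, 0], [0, 0, 0], [0, 0, 0], [0, 0, 0], [0, 0, 0]], linear=[[0, 0, 0.003], [0, 0, 0.006], [0, 0, 0.009], [0, 0, 0.0125], [0, 0, 0.0125]], claw=[0.7, 0.7, 0.7, 0.7, 0.7])

```text
t: 32.25
ee_pos: [681.8, -129.7, 45.8]
eef_rot: [-0.0, 0.707, 0.707, -0.0]
wrist_force: [-1.2, 0.1, 1.4]
width: 0.471
```

Emit:
servo_tool(angular=[[0, 0, 0], [0, 0, 0], [0, 0, 0], [0, 0, 0]], linear=[[0, 0, 0.001], [0, 0, 0.0015], [0, 0, 0.0015], [0, 0, 0.0015]], claw=[0.7, 0.7, 0.7, 0.7])

```text
t: 32.65
ee_pos: [681.8, -129.6, 45.8]
eef_rot: [0.0, 0.707, 0.707, 0.0]
wrist_force: [-3.3, -0.5, 6.6]
width: 0.468
```

Contact came at the expected height. Releasing, checking, then on to the flat cap.

Emit:
servo_tool(angular=[[0, 0, 0], [0, 0, 0], [0, 0, 0], [0, 0, 0], [0, 0, 0]], linear=[[0, 0, 0], [0, 0, 0], [0, 0, 0], [0, 0, 0], [0, 0, 0]], claw=[0.5, 0.4, 0.2, 0, 0])

```text
t: 33.15
ee_pos: [681.7, -129.6, 44.0]
eef_rot: [-0.0, 0.707, 0.707, -0.0]
wrist_force: [0.5, 0.2, -0.7]
width: 1.0
```

Emit:
servo_tool(angular=[[0, 0, 0], [0, 0, 0], [0, 0, 0], [0, 0, 0], [0, 0, 0]], linear=[[0, 0, -0.01], [0, 0, -0.04], [0, 0, -0.08], [0, 0, -0.12], [0, 0, -0.12]], claw=[0, 0, 0, 0, 0])

```text
t: 33.65
ee_pos: [686.2, -130.3, 172.8]
eef_rot: [0.006, 0.707, 0.707, 0.005]
wrist_force: [1.2, 1.5, 0.8]
width: 1.0
```

```bash
python3 - <<'E'
from h import *
avg(682,-129.5,34,21,'ssp_seat.png',n=4)
E
```

```text
ssp_seat.png [(np.float32(682.2), np.float32(-130.2), np.float32(20.0))]
ssp_seat.png [(np.float32(681.8), np.float32(-129.8), np.float32(20.0))]
ssp_seat.png [(np.float32(680.8), np.float32(-129.2), np.float32(21.0)), (np.float32(680.2), np.float32(-136.8), np.float32(20.5))]
ssp_seat.png [(np.float32(683.8), np.float32(-129.8), np.float32(21.6)), (np.float32(677.2), np.float32(-136.8), np.float32(22.2))]
t 33.85 TCP [ 683.5 -129.9  168.3] [1.8 0.3 3.1] obj [ 682.  -129.8   20.5] [1.1 0.4 0.7] obj-TCP [-1.5  0.1]
```

Emit:
servo_tool(angular=[[0, 0, 0], [0, 0, 0], [0, 0, 0], [0, 0, 0], [0, 0, 0]], linear=[[0.035, 0, 0], [0.08, 0, 0], [0.125, 0, 0], [0.17, 0, 0], [0.215, 0, 0]], claw=[0, 0, 0, 0, 0])

```text
t: 34.35
ee_pos: [680.5, 86.9, 162.3]
eef_rot: [-0.001, 0.707, 0.707, -0.002]
wrist_force: [-0.3, 0.7, -0.3]
width: 1.001
```

Emit:
servo_tool(angular=[[0, 0, 0], [0, 0, 0], [0, 0, 0], [0, 0, 0], [0, 0, 0]], linear=[[0.04, 0, 0], [0.05, 0, 0], [0.05, 0, 0], [0.05, 0, 0], [0.05, 0, 0]], claw=[0, 0, 0, 0, 0])

```text
t: 34.85
ee_pos: [682.0, 131.7, 163.7]
eef_rot: [0.001, 0.709, 0.706, -0.001]
wrist_force: [0.2, -0.9, 0.2]
width: 0.997
```

```bash
python3 - <<'E'
from h import *
avg(681,135,13,24,'flat.png',n=4)
cv2.imwrite('pics/v14.png',np.hstack([cv2.resize(cv2.imread('pics/'+f),(400,400)) for f in('ssp_seat.png','flat.png')]))
E
```

```text
flat.png [(np.float32(684.2), np.float32(132.8), np.float32(23.5))]
flat.png [(np.float32(682.8), np.float32(133.2), np.float32(24.0))]
flat.png [(np.float32(683.2), np.float32(133.8), np.float32(24.6))]
flat.png [(np.float32(683.2), np.float32(133.2), np.float32(24.6))]
t 35.05 TCP [682.  132.3 164. ] [0.  0.5 0.2] obj [683.2 133.2  24.3] [0.5 0.4 0.5] obj-TCP [1.2 0.9]
```

View pics/v14.png

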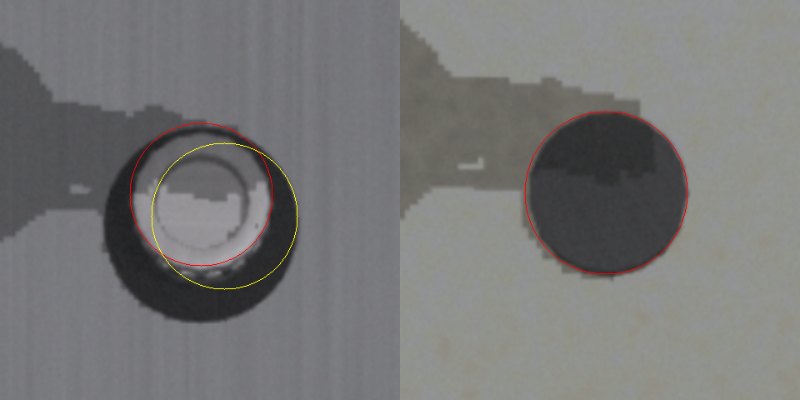

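Small spreader seated at about (681.5,-130). Flat cap at (683.2,133.2) with r = 24. Gripping it.

Emit:
servo_tool(angular=[[0, 0, 0], [0, 0, 0], [0, 0, 0], [0, 0, 0], [0, 0, 0]], linear=[[0, 0.001, 0.045], [0, 0.001, 0.09], [0, 0.001, 0.125], [0, 0.001, 0.138], [0, 0.001, 0.138]], claw=[0, 0, 0, 0, 0])

```text
t: 35.55
ee_pos: [681.5, 134.7, 24.3]
eef_rot: [-0.001, 0.707, 0.707, -0.002]
wrist_force: [-0.9, 0.2, -0.4]
width: 0.999
```

Emit:
servo_tool(angular=[[0, 0, 0], [0, 0, 0], [0, 0, 0], [0, 0, 0], [0, 0, 0]], linear=[[0, 0, 0], [0, 0, 0], [0, 0, 0], [0, 0, 0], [0, 0, 0]], claw=[0.1, 0.2, 0.3, 0.35, 0.4])

```text
t: 36.05
ee_pos: [683.1, 135.3, 27.1]
eef_rot: [0.0, 0.707, 0.707, 0.0]
wrist_force: [-0.3, 0.8, 0.2]
width: 0.6
```

Emit:
servo_tool(angular=[[0, 0, 0], [0, 0, 0], [0, 0, 0], [0, 0, 0], [0, 0, 0]], linear=[[0, 0, 0], [0, 0, 0], [0, 0, 0], [0, 0, 0], [0, 0, 0]], claw=[0.45, 0.5, 0.6, 0.65, 0.65])

```text
t: 36.55
ee_pos: [683.1, 135.2, 27.4]
eef_rot: [0.0, 0.707, 0.707, 0.0]
wrist_force: [-0.7, -1.0, 5.2]
width: 0.54
```

Emit:
servo_tool(angular=[[0, 0, 0], [0, 0, 0], [0, 0, 0], [0, 0, 0], [0, 0, 0]], linear=[[0, 0, -0.005], [0, 0, -0.03], [0, 0, -0.07], [0, 0, -0.11], [0, 0, -0.14]], claw=[0.65, 0.65, 0.65, 0.65, 0.65])

```text
t: 37.05
ee_pos: [683.2, 135.8, 168.7]
eef_rot: [0.0, 0.707, 0.707, 0.001]
wrist_force: [0.8, 0.1, 0.2]
width: 0.536
```

Emit:
servo_tool(angular=[[0, 0, 0], [0, 0, 0], [0, 0, 0], [0, 0, 0], [0, 0, 0]], linear=[[-0.035, 0, 0], [-0.08, 0, 0], [-0.125, 0, 0], [-0.17, -0.001, 0], [-0.215, -0.001, 0]], claw=[0.65, 0.65, 0.65, 0.65, 0.65])

```text
t: 37.55
ee_pos: [681.2, -81.1, 165.9]
eef_rot: [-0.0, 0.707, 0.707, -0.0]
wrist_force: [1.0, 0.8, -0.5]
width: 0.538
```

Emit:
servo_tool(angular=[[0, 0, 0], [0, 0, 0], [0, 0, 0], [0, 0, 0], [0, 0, 0]], linear=[[-0.04, 0, 0], [-0.048, 0, 0], [-0.048, 0, 0], [-0.048, 0, 0], [-0.048, 0, 0]], claw=[0.65, 0.65, 0.65, 0.65, 0.65])

```text
t: 38.05
ee_pos: [682.1, -124.0, 166.1]
eef_rot: [-0.001, 0.706, 0.709, 0.001]
wrist_force: [0.1, 0.6, -0.4]
width: 0.535
```

```bash
python3 - <<'E'
from h import *
s,R=S();e=s['ee_pos'];print(s['width'])
avg(e[0],e[1],e[2]-27+13,24,'flath.png',n=6)
cv2.imwrite('pics/v15.png',cv2.imread('pics/flath.png'))
E
```

```text
0.5347422955949486
flath.png [(np.float64(681.3), np.float64(-124.2), np.float32(24.6))]
flath.png [(np.float64(682.8), np.float64(-124.7), np.float32(23.5))]
flath.png [(np.float64(682.8), np.float64(-124.7), np.float32(23.4))]
flath.png [(np.float64(682.8), np.float64(-124.7), np.float32(24.0))]
flath.png [(np.float64(682.8), np.float64(-125.7), np.float32(23.5))]
flath.png [(np.float64(682.8), np.float64(-125.7), np.float32(24.0))]
t 38.35 TCP [ 682.  -125.2  166.3] [0.1 0.9 0.1] obj [ 682.8 -124.7   23.8] [0.6 0.6 0.4] obj-TCP [0.8 0.5]
```

View pics/v15.png

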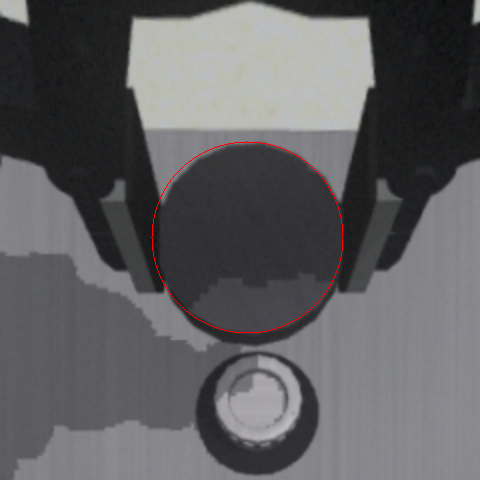

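Emit:
servo_tool(angular=[[0, 0, 0], [0, 0, 0], [0, 0, 0], [0, 0, 0], [0, 0, 0]], linear=[[-0.0025, -0.001, 0.03], [-0.0025, -0.001, 0.07], [-0.0025, -0.001, 0.094], [-0.0025, -0.001, 0.094], [-0.0025, -0.001, 0.094]], claw=[0.65, 0.65, 0.65, 0.65, 0.65])

```text
t: 38.85
ee_pos: [681.2, -130.0, 72.7]
eef_rot: [0.0, 0.707, 0.707, 0.0]
wrist_force: [1.0, 0.3, -0.3]
width: 0.536
```

Emit:
servo_tool(angular=[[0, 0, 0], [0, 0, 0], [0, 0, 0], [0, 0, 0]], linear=[[0, 0, 0.002], [0, 0, 0.004], [0, 0, 0.004], [0, 0, 0.004]], claw=[0.65, 0.65, 0.65, 0.65])

```text
t: 39.25
ee_pos: [681.1, -130.2, 69.1]
eef_rot: [0.0, 0.707, 0.707, 0.0]
wrist_force: [0.6, -0.0, -0.7]
width: 0.538
```

Emit:
servo_tool(angular=[[0, 0, 0], [0, 0, 0], [0, 0, 0], [0, 0, 0], [0, 0, 0]], linear=[[0, 0, 0.003], [0, 0, 0.006], [0, 0, 0.009], [0, 0, 0.0125], [0, 0, 0.0125]], claw=[0.65, 0.65, 0.65, 0.65, 0.65])

```text
t: 39.75
ee_pos: [680.7, -130.1, 55.5]
eef_rot: [-0.0, 0.707, 0.707, -0.0]
wrist_force: [-0.3, -0.1, -1.9]
width: 0.536
```

Emit:
servo_tool(angular=[[0, 0, 0], [0, 0, 0], [0, 0, 0], [0, 0, 0]], linear=[[0, 0, 0.001], [0, 0, 0.002], [0, 0, 0.002], [0, 0, 0.002]], claw=[0.65, 0.65, 0.65, 0.65])

```text
t: 40.15
ee_pos: [680.8, -130.1, 55.4]
eef_rot: [0.0, 0.707, 0.707, 0.0]
wrist_force: [-2.6, 0.7, 6.5]
width: 0.538
```

Contact came at 55.4, as expected. Release, lift, and back off to the left for an unobstructed final check.

Emit:
servo_tool(angular=[[0, 0, 0], [0, 0, 0], [0, 0, 0], [0, 0, 0], [0, 0, 0]], linear=[[0, 0, 0], [0, 0, 0], [0, 0, 0], [0, 0, 0], [0, 0, 0]], claw=[0.43, 0.3, 0.1, 0, 0])

```text
t: 40.65
ee_pos: [680.7, -130.1, 53.6]
eef_rot: [-0.0, 0.707, 0.707, -0.0]
wrist_force: [0.3, 0.3, -0.0]
width: 0.998
```

Emit:
servo_tool(angular=[[0, 0, 0], [0, 0, 0], [0, 0, 0], [0, 0, 0], [0, 0, 0]], linear=[[0, 0, -0.01], [0, 0, -0.04], [0, -0.02, -0.08], [0, -0.06, -0.12], [0, -0.1, -0.13]], claw=[0, 0, 0, 0, 0])

```text
t: 41.15
ee_pos: [583.3, -130.2, 188.3]
eef_rot: [0.004, 0.707, 0.707, 0.003]
wrist_force: [0.4, 0.3, 0.1]
width: 0.998
```

Emit:
servo_tool(angular=[[0, 0, 0], [0, 0, 0], [0, 0, 0], [0, 0, 0], [0, 0, 0]], linear=[[0, 0, -0.02], [0, 0, -0.03], [0, 0, -0.03], [0, 0, -0.03], [0, 0, -0.03]], claw=[0, 0, 0, 0, 0])

```text
t: 41.65
ee_pos: [581.4, -129.9, 212.8]
eef_rot: [-0.0, 0.707, 0.707, -0.0]
wrist_force: [-0.8, 0.0, 0.2]
width: 1.002
```

```bash
python3 - <<'E'
from h import *
avg(681.5,-130,41,24,'flat_seat.png',n=3)
avg(473,-130,41,34,'ring_end.png',n=3);avg(473,-130,53,18,'dome_end.png',n=3)
a=[cv2.resize(cv2.imread('pics/'+f),(260,260)) for f in('flat_seat.png','ring_end.png','dome_end.png')]
top=get_image('top')[:,:,::-1];sd=get_image('side')[:,:,::-1]
b=np.hstack([cv2.resize(top[150:330,100:540],(390,240)),cv2.resize(sd[60:480,180:470],(390,240))])
cv2.imwrite('pics/v16.png',np.vstack([np.hstack(a),b]))
cv2.imwrite('pics/top_end.png',top)
d=cv2.absdiff(top,cv2.imread('pics/raw_top1.png')).max(2)
for n,(x,y,X,Y) in dict(brush=(105,215,130,315),salt=(488,210,518,235),pepper=(480,243,512,268)).items(): print(n,'changed px',int((d[y:Y,x:X]>40).sum()))
E
```

```text
flat_seat.png [(np.float32(679.8), np.float32(-130.8), np.float32(25.7))]
flat_seat.png [(np.float32(681.2), np.float32(-130.2), np.float32(24.0)), (np.float32(659.8), np.float32(-132.2), np.float32(24.0)), (np.float32(662.2), np.float32(-123.8), np.float32(23.5))]
flat_seat.png [(np.float32(681.8), np.float32(-130.8), np.float32(24.0)), (np.float32(662.2), np.float32(-124.2), np.float32(24.0))]
t 41.8 TCP [ 581.1 -129.9  212.7] [0.2 0.  0.1] obj [ 681.2 -130.8   24. ] [0.8 0.3 0.8] obj-TCP [100.1  -0.9]
ring_end.png [(np.float32(474.2), np.float32(-130.2), np.float32(33.0))]
ring_end.png [(np.float32(474.2), np.float32(-130.2), np.float32(33.0)), (np.float32(474.8), np.float32(-122.2), np.float32(34.0)), (np.float32(481.8), np.float32(-132.8), np.float32(32.4))]
ring_end.png [(np.float32(473.2), np.float32(-129.8), np.float32(33.8)), (np.float32(479.2), np.float32(-134.2), np.float32(33.5))]
t 41.95 TCP [ 580.8 -130.   212.9] [0.  0.  0.1] obj [ 474.2 -130.2   33. ] [0.5 0.2 0.4] obj-TCP [-106.6   -0.2]
dome_end.png [(np.float32(474.2), np.float32(-130.8), np.float32(18.6))]
dome_end.png [(np.float32(474.2), np.float32(-130.8), np.float32(19.2))]
dome_end.png [(np.float32(473.8), np.float32(-130.2), np.float32(19.2))]
t 42.1 TCP [ 580.8 -130.1  213.4] [0.  0.  0.1] obj [ 474.2 -130.8   19.2] [0.2 0.3 0.3] obj-TCP [-106.6   -0.7]
brush changed px 0
salt changed px 0
pepper changed px 0
```

View pics/v16.png

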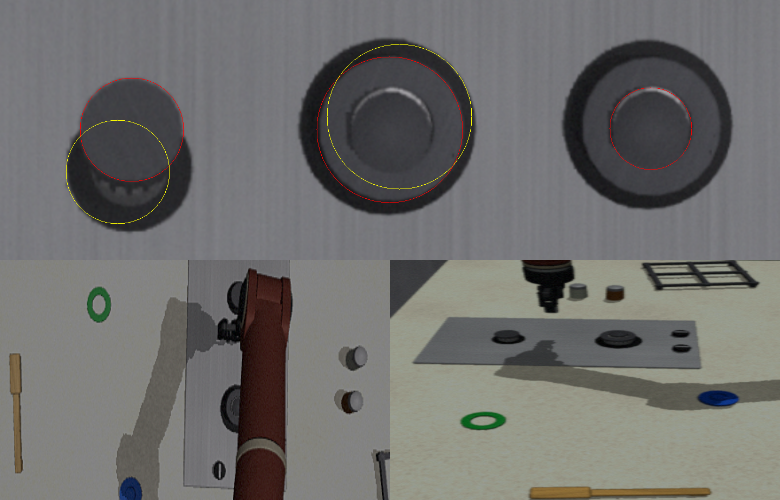

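The final picture shows all five parts concentric on their partners, the bystanders and look-alikes untouched, and the gripper clear. Handing in.

```bash
python3 -c "
from cell import *
print(sense()['t'],hand_in())"
```

```text
the job is handed in; nothing more can be done
42.2 None
```

I rebuilt both burners in the required order and handed in at 42.2 s. No verdict was reported, so what follows rests on my own checks.

**Position checks (wrist camera):** each part sits within about 2 mm of the axis of what it sits on.

| Part | Centre (mm) | What it sits on | Centre (mm) |
|---|---|---|---|
| Large spreader | (472.8, -130.0) | large cup | (472, -128.3) |
| Ring cap | (474, -130) | large spreader | (472.8, -130.0) |
| Dome cap | (474, -130.7) | large spreader | (472.8, -130.0) |
| Small spreader | (681.5, -130) | small cup | (681.8, -129.5) |
| Flat cap | (681.2, -130.8) | small spreader | (681.5, -130) |

**Height and level:** contact came within about 1 mm of the expected seated height for all five parts. I judged level from the pictures; I did not measure tilt directly.

**Bystanders:** the shakers and brush show no pixel change in the top view. The blue and green look-alikes were never touched.

**What went wrong or disagreed:**
- The first grip on the ring closed above it. I reopened, went lower, and the second grip held.
- My circle fits scattered by 1–2 mm and gave some false extra circles. I discarded those by eye.
- The last dome fit read a radius of 19 mm instead of 18 mm, because it caught the bright edge of the hub.

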